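# Clear and knock up the grouping plates

## Robot

A 6-joint arm with a two-finger parallel gripper is mounted at the origin on the work surface. World frame = base frame: x ahead of the robot, y to its left, z up, the work surface at z = 0. Lengths are in m, angles in rad, forces in N, time in s.
With the tool pointing down it reaches from about 0.275 to 0.875 m from the base axis. Payload 12.5 kg.
Tool frame: the origin (TCP) lies at the very end of the fingers, on their centre line; the grasp point (between the pads) lies 19 mm behind it; z points along the fingers, y is the line along which they close (so a half turn about z gives the same grasp; the last joint's range is limited). The gripper opens to 85 mm and grips with 20 to 120 N. Pads are 22 mm wide; open, the fingers measure 114 mm over their backs; the gripper's body (76 mm by 85 mm) begins 54 mm behind the grasp point. The pads swing forward as they close: fully open they stand 13 mm farther back than shut.
Start: joints at [-1.215, 0.351, 1.652, -0, 1.139, -0.085], TCP at [0.235, -0.497, 0.231] pointing down, gripper open.
Joint ranges: [-2.75, 2.75], [-0.79, 2.1], [0.01, 2.65], [-1.57, 4.71], [0.07, 3.14], [-2.87, 2.87]. Speed limits (rad/s): [2.22, 2.22, 2.79, 3.14, 3.14, 3.14].

## Interface

Orientations are given as a 3x3 rotation matrix whose columns are the frame's x, y, z axes.
In Python, from bench import manip gives the robot as it stands. Calls block until the motion is done:
- manip.move_ptp(position, orientation): joint-space move of the TCP to a pose.
- manip.move_l(position, attitude=None, max_speed=0.15): straight line of the TCP; attitude=None keeps the orientation; max_speed is the mean speed in m/s.
- manip.move_j(angles): joint-space move.
- manip.set_gripper(opening, effort=None): opening from 0.0 (shut) to 1.0 (fully open); effort is the grip in N (None keeps the last); returns when the fingers have stopped.
- manip.dwell(seconds).
- manip.inverse_kinematics(position, orientation): joint angles nearest the present ones, or None.
- manip.grab_frame(name): name is "side" or "top"; returns (picture, depth): 480x640x3 uint8, red, green, blue; 480x640 float32, m along the optical axis (not along the pixel's ray), 0 where there is no reading.
- manip.get_calibration(name): a dict with "camera_matrix" (3x3 intrinsics, pixels), "k1" (the pictures are not rectified: a ray, as slopes to the right and down, at radius r is drawn at 1 + k1 r^2 times it, then the intrinsics apply), "R" (3x3) and "t" (3): a world point X has camera coordinates R X + t. Camera axes: x right, y down, z forward; pixel columns grow to the right and rows downward; lengths in m; the calibration is good to about 2 mm. A picture is of the moment at which its call begins. get_calibration takes no time and is no camera call.
A pose or a line that the arm cannot do raises manip.Unreachable and nothing moves.
- manip.sign_off(): hands the job in; it is judged then, once.
Trained networks look in the newest picture that a camera, given by its name, has taken for a name from the list of things; names that differ only in an ending like _2 or _b are one class to them, and where a whole thing is asked for, a point or a joint stands for the part that bears it (a point fixed in the world has none). Each returns a list of dicts, best first, with "confidence" (0 to 1); they miss things now and then, are a little off and sometimes report something else, mostly with a low value. They report only what shows in the picture. A call takes as long as a camera call.
- manip.look_for(camera, name): "at" ([x, y, z] in m, in world coordinates, good to about 4 mm: the middle of the surface that is visible of it).
Readings, each from a call of its own:
- manip.current_time(): time.
- manip.current_qpos(): joint angles.
- manip.current_joint_vel(): joint speeds.
- manip.current_joint_torque(): joint torques, N m.
- manip.current_ee_pos(): TCP position.
- manip.current_tcp_rot(): TCP orientation.
- manip.current_force(): force on the tool from outside, world axes, zero at the start.
- manip.current_ft_torque(): the same for the moment, N m.
- manip.current_grip_width(): opening from 0.0 (shut) to 1.0 (fully open).
- manip.current_grip_force(): force on a finger pad.
Only numpy, scipy, OpenCV 4.12 (cv2) and the standard library are available. Lean on these libraries where they do the work, as an engineer would, in place of code of your own. Each camera call takes 0.05 s, during which the arm holds its last target. There are 200 camera calls.

## Task

Somebody left the steel dish on the pile of blood-grouping plates: first lift it off and set it down upright on the drying mat, without dropping it. Then tap the five plates up into the tray's far left corner (away from the robot and on its left), until the pile is square, all edges flush, and snug against both walls. Leave the bottles and everything else on the bench where they stand.

Things in the scene. Friction and masses are not known exactly. Their poses are not given: they have to be found in the camera images.
- tray: open-fronted steel bench tray, fixed, 250 mm (x, away from the robot) by 330 mm (y, to the robot's left) outside; floor 3 mm above the bench, upright walls 4 mm thick: far and side walls reach 50 mm above the bench (the sides slope down over the nearest 80 mm), near lip 14 mm; turned up to 0.2 rad; origin: centre of its underside on the bench
- tray_corner (a point): the tray's inner corner that is far from the robot (+x) and to its left (+y), at floor level; axes as the tray's; it lies 121 mm in x and 161 mm in y from the tray's origin
- plate1: bottom of the pile of five, lying on the tray floor near the corner, its edges 25 to 50 mm short of the far and left walls: white plastic blood-grouping plate, 90 mm (x) by 130 mm (y) by 10 mm thick, about 140 g, three rows of five shallow wells on top; smooth, it slides easily on its neighbours and on the tray (friction about 0.3); origin: centre of its underside, z up
- plate2: plate 2 of the pile counted from below, lying on plate1, up to 12 mm in x and in y and 0.12 rad askew from the bottom one; same as plate1; origin: centre of its underside, 13 mm above the bench
- plate3: plate 3 of the pile counted from below, lying on plate2, up to 12 mm in x and in y and 0.12 rad askew from the bottom one; same as plate1; origin: centre of its underside, 23 mm above the bench
- plate4: plate 4 of the pile counted from below, lying on plate3, up to 12 mm in x and in y and 0.12 rad askew from the bottom one; same as plate1; origin: centre of its underside, 33 mm above the bench
- plate5: plate 5 of the pile counted from below, lying on plate4, up to 12 mm in x and in y and 0.12 rad askew from the bottom one; same as plate1; origin: centre of its underside, 43 mm above the bench; its top, 53 mm above the bench, carries the dish
- dish: open rectangular steel instrument dish, 62 mm (x) by 130 mm (y) by 25 mm high, walls 3 mm, about 180 g, empty, resting upright on the top plate; origin: centre of its underside, z up; it can be gripped from above across its 62 mm width
- mat: dark ribbed rubber drying mat, fixed, 210 mm (x) by 150 mm (y), 4 mm thick, flat on the bench to the left or to the right of the tray; origin: centre of its underside
- bottle_a: bystander: amber dropper bottle, 30 mm across, 65 mm high, standing in the tray's right-hand end, nearer the robot; origin: centre of its underside
- bottle_b: bystander: the same kind of bottle, in the tray's right-hand end, farther from the robot
- rack: bystander: white sample rack of ten capped blood tubes in a row, 215 mm (x) by 28 mm (y) by 94 mm high, on the bench on the side of the tray where the mat is not; origin: centre of its underside
- tip_box: bystander: blue box with clear lid, 122 x 84 x 80 mm, on the bench behind; origin: centre of its underside
- pipette: bystander: hand pipette lying on the bench, 264 mm long, to the right near the robot; origin: under its middle
- timer: bystander: flat bench timer, 62 x 66 x 14 mm, to the left near the robot; origin: centre of its underside
- wash_bottle: bystander: white bottle, 60 mm across, 150 mm high, behind on the right; origin: centre of its underside
- jar: bystander: lidded glass jar, 74 mm across, 91 mm high, behind the tray; origin: centre of its underside

How it is judged:
On the way, in this order (a step that is already met when the one before it is completed fails the run):
1. the dish stands upright on the drying mat, let go (contact force between dish and mat above 0.6 N and angle between dish's own z axis and vertical below 0.1 rad and x of dish in the frame of mat between -0.09 and 0.09 m and y of dish in the frame of mat between -0.065 and 0.065 m and linear speed of dish below 0.02 m/s and contact force between dish and the fingers below 0.05 N), for 0.2 s.
2. the five plates are square with one another in the tray's far left corner (x of plate1 in the frame of tray_corner between -0.05 and -0.04 m and y of plate1 in the frame of tray_corner between -0.07 and -0.06 m and angle between the x axis of each of plate1, plate2, plate3, plate4, plate5 and the x axis of tray, either way round below 0.04 rad and angle between each of plate1, plate2, plate3, plate4, plate5's own z axis and vertical below 0.05 rad and x of plate2 in the frame of tray_corner between -0.05 and -0.04 m and y of plate2 in the frame of tray_corner between -0.07 and -0.06 m and x of plate3 in the frame of tray_corner between -0.05 and -0.04 m and y of plate3 in the frame of tray_corner between -0.07 and -0.06 m and x of plate4 in the frame of tray_corner between -0.05 and -0.04 m and y of plate4 in the frame of tray_corner between -0.07 and -0.06 m and x of plate5 in the frame of tray_corner between -0.05 and -0.04 m and y of plate5 in the frame of tray_corner between -0.07 and -0.06 m and x of plate1 in the frame of plate2 between -0.004 and 0.004 m and y of plate1 in the frame of plate2 between -0.004 and 0.004 m and x of plate1 in the frame of plate3 between -0.004 and 0.004 m and y of plate1 in the frame of plate3 between -0.004 and 0.004 m and x of plate1 in the frame of plate4 between -0.004 and 0.004 m and y of plate1 in the frame of plate4 between -0.004 and 0.004 m and x of plate1 in the frame of plate5 between -0.004 and 0.004 m and y of plate1 in the frame of plate5 between -0.004 and 0.004 m and x of plate2 in the frame of plate3 between -0.004 and 0.004 m and y of plate2 in the frame of plate3 between -0.004 and 0.004 m and x of plate2 in the frame of plate4 between -0.004 and 0.004 m and y of plate2 in the frame of plate4 between -0.004 and 0.004 m and x of plate2 in the frame of plate5 between -0.004 and 0.004 m and y of plate2 in the frame of plate5 between -0.004 and 0.004 m and x of plate3 in the frame of plate4 between -0.004 and 0.004 m and y of plate3 in the frame of plate4 between -0.004 and 0.004 m and x of plate3 in the frame of plate5 between -0.004 and 0.004 m and y of plate3 in the frame of plate5 between -0.004 and 0.004 m and x of plate4 in the frame of plate5 between -0.004 and 0.004 m and y of plate4 in the frame of plate5 between -0.004 and 0.004 m), for 0.2 s.
At the end, for the whole second after the job is handed in: Five plates flat and at rest in one pile in the tray's far left corner: each within 5 mm of snug on both walls, turned under 0.04 rad from the tray, none over 4 mm out of line with another. The dish stands upright and still on the mat, its centre within 90 mm (x) and 65 mm (y) of the mat's (all of step 2 and linear speed of each of plate1, plate2, plate3, plate4, plate5 below 0.01 m/s and contact force between dish and mat above 0.6 N and angle between dish's own z axis and vertical below 0.1 rad and x of dish in the frame of mat between -0.09 and 0.09 m and y of dish in the frame of mat between -0.065 and 0.065 m and linear speed of dish below 0.02 m/s); the robot touches nothing.
It fails at once if the dish is dropped (falls free by more than about 10 mm) (linear speed of dish above 0.45 m/s and contact force between dish and anything else below 0.02 N).
It fails at once if a bystander is moved by more than 25 mm or tipped over (distance of any of bottle_a, bottle_b, rack, tip_box, pipette, timer, wash_bottle, jar from where it was at the start of the episode above 0.025 m or angle between any of bottle_a, bottle_b, rack, tip_box, pipette, timer, wash_bottle, jar's own z axis and vertical above 0.6 rad).
It also fails if it takes over 64 s, if anything falls off the work surface, if the arm or the gripper's body presses on something with over 40 N, if the wrist force passes 120 N, or if a joint passes its speed limit or range.

## Working session

There is one attempt and no reset: what is moved stays moved. The work goes in short steps, each a Python script; the robot and the scene stay as the last script left them, time stands still between calls to the robot, and variables do not carry over. Pictures are saved under pics/ and viewed, at most 10 in all, crops included, and the job is handed in when it is done.

```bash
mkdir -p pics; ls; python3 - <<'E'
from bench import manip
import cv2,numpy as np
for c in("top","side"):
    p,d=manip.grab_frame(c); cv2.imwrite(f"pics/{c}0.png",p[:,:,::-1]); np.save(f"pics/{c}0.npy",d)
    k=manip.get_calibration(c); print(c,k["camera_matrix"].tolist(),k["k1"],(-k["R"].T@k["t"]).round(3),k["R"].round(3).tolist())
    for n in("dish","mat","tray","plate5","bottle_a","rack","tip_box","jar","wash_bottle"):
        print(n,[(np.round(r["at"],3).tolist(),round(r["confidence"],2)) for r in manip.look_for(c,n)][:3])
E
```

```text
bench.py
pics
top [[479.9747670220583, 0.0, 313.8777961555547], [0.0, 479.9747670220583, 239.788478810122], [0.0, 0.0, 1.0]] 0.033568882054411484 [ 0.266 -0.071  1.416] [[-0.018, -1.0, -0.007], [-0.982, 0.019, -0.186], [0.186, 0.003, -0.982]]
dish [([0.612, 0.054, 0.054], 0.67)]
mat [([0.497, 0.336, -0.002], 0.65)]
tray [([0.56, -0.029, 0.002], 0.93)]
plate5 [([0.573, 0.06, 0.05], 0.9), ([0.574, 0.125, 0.035], 0.46), ([0.526, -0.349, 0.069], 0.43)]
bottle_a [([0.516, -0.145, 0.047], 0.43)]
rack [([0.523, -0.345, 0.065], 0.97)]
tip_box [([0.717, 0.278, 0.076], 0.79)]
jar [([0.778, 0.03, 0.077], 0.71), ([0.718, 0.28, 0.074], 0.33), ([0.565, -0.03, 0.002], 0.26)]
wash_bottle [([0.724, -0.272, 0.101], 0.96), ([0.609, 0.055, 0.056], 0.69)]
side [[450.36868080828367, 0.0, 322.64069686460687], [0.0, 450.36868080828367, 238.75207820709105], [0.0, 0.0, 1.0]] -0.11158338786114802 [-0.077  0.486  0.673] [[-0.693, -0.721, 0.006], [-0.422, 0.399, -0.814], [0.584, -0.567, -0.581]]
dish [([0.609, 0.061, 0.064], 0.86), ([0.565, 0.071, 0.008], 0.37), ([0.72, -0.272, 0.075], 0.26)]
mat [([0.485, 0.339, 0.004], 0.67), ([0.766, 0.046, 0.058], 0.44)]
tray [([0.546, -0.005, 0.002], 0.72), ([0.569, 0.08, 0.052], 0.69)]
plate5 [([0.566, 0.082, 0.051], 0.68), ([0.564, 0.075, 0.013], 0.67), ([0.566, 0.123, 0.032], 0.57)]
bottle_a [([0.722, -0.267, 0.075], 0.72), ([0.665, -0.117, 0.033], 0.71), ([0.565, 0.127, 0.03], 0.45)]
rack [([0.582, -0.344, 0.056], 0.85)]
tip_box [([0.69, 0.293, 0.072], 0.89)]
jar [([0.765, 0.045, 0.054], 0.79), ([0.573, 0.109, 0.037], 0.36)]
wash_bottle [([0.723, -0.269, 0.072], 0.59), ([0.486, 0.342, 0.001], 0.46)]
```

View pics/top0.png

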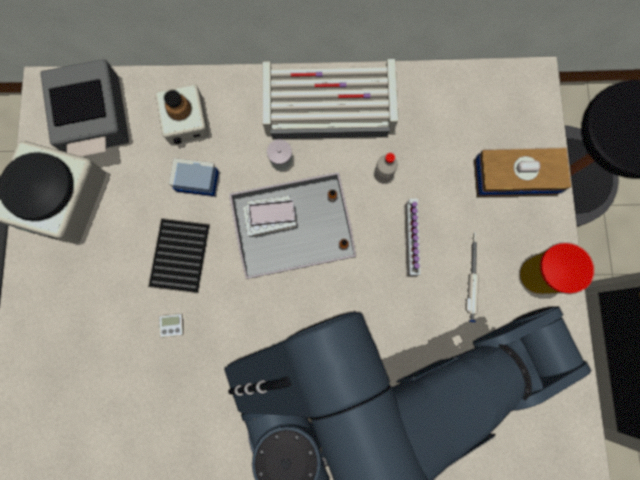

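```bash
cat > h.py <<'E'
from bench import manip
import cv2,numpy as np
def cloud(cam,d):
    """world xyz per pixel from depth"""
    k=manip.get_calibration(cam);K=k["camera_matrix"];k1=k["k1"]
    v,u=np.mgrid[:480,:640].astype(float)
    s=cv2.undistortPoints(np.stack([u.ravel(),v.ravel()],1)[:,None],K,np.array([k1,0,0,0,0.]))[:,0]
    P=np.c_[s,np.ones(len(s))]*d.reshape(-1,1)
    return ((P-k["t"])@k["R"]).reshape(480,640,3)
def ortho(cam,img,z,x0,x1,y0,y1,ppm):
    """ortho picture at height z: rows = x falling, cols = y falling"""
    k=manip.get_calibration(cam);h,w=int((x1-x0)*ppm),int((y1-y0)*ppm)
    r,c=np.mgrid[:h,:w]
    X=np.stack([x1-r/ppm,y1-c/ppm,np.full(r.shape,z)],-1).reshape(-1,3)@k["R"].T+k["t"]
    s=X[:,:2]/X[:,2:];s=s*(1+k["k1"]*(s**2).sum(1,keepdims=True))
    uv=(s*k["camera_matrix"][0,0]+k["camera_matrix"][:2,2]).astype(np.float32).reshape(h,w,2)
    return cv2.remap(img,uv[...,0],uv[...,1],cv2.INTER_CUBIC)
E
python3 - <<'E'
from h import *
for c in("top","side"):
    d=np.load(f"pics/{c}0.npy");W=cloud(c,d);ok=d>0
    def rect(n,m):
        m=(m&ok).astype(np.uint8)
        nn,l,st,_=cv2.connectedComponentsWithStats(m)
        if nn<2:print(n,"none");return
        i=1+np.argmax(st[1:,4]);q=W[l==i][:,:2].astype(np.float32)
        r=cv2.minAreaRect(q*1000);print(c,n,st[i,4],np.round(r[0]),np.round(r[1]),round(r[2],1))
    z=W[...,2];x=W[...,0];y=W[...,1]
    reg=(x>.5)&(x<.69)&(y>-.05)&(y<.14)
    for h in(50,53,57,65,78): print(h,end=' ');rect("z",(abs(z-h/1e3)<.004)&reg)
    rect("dishrim",reg&(z>.066))
    rect("pile",reg&(z>.025))
    cv2.imwrite(f"pics/{c}_o.png",ortho(c,cv2.imread(f"pics/{c}0.png"),.053,.42,.72,-.22,.18,2000))
E
```

```text
50 top z 169 [566.  61.] [ 25. 112.] 9.1
53 top z 489 [609.  57.] [ 52. 123.] 4.9
57 top z 611 [609.  58.] [ 52. 123.] 5.2
65 top z 13 [633.  71.] [ 3. 29.] 5.1
78 top z 27 [637.  21.] [55. 13.] 81.4
top dishrim 226 [605.  56.] [ 64. 130.] 5.1
top pile 1562 [606.  65.] [103. 151.] 11.4
50 side z 265 [570.  70.] [154.  75.] 68.7
53 side z 509 [601.  56.] [ 88. 132.] 11.2
57 side z 487 [573.  67.] [155.  75.] 70.1
65 side z 186 [580.  63.] [141.  56.] 69.6
78 side z 356 [607.  53.] [ 66. 131.] 5.4
side dishrim 716 [607.  53.] [ 66. 131.] 5.4
side pile 3011 [623.  65.] [139. 151.] 9.6
```

View pics/side0.png

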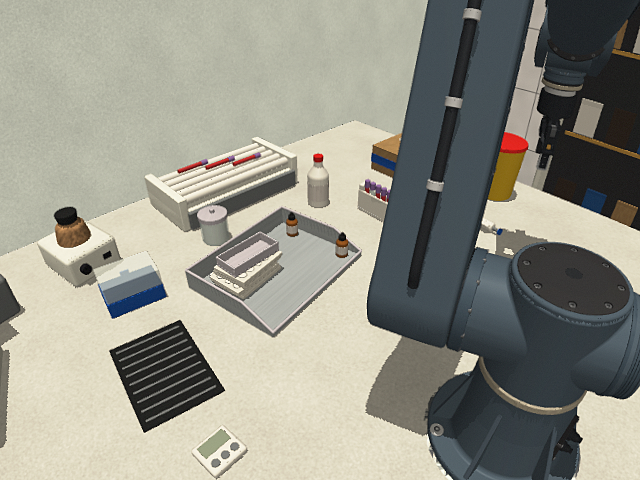

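View pics/top_o.png

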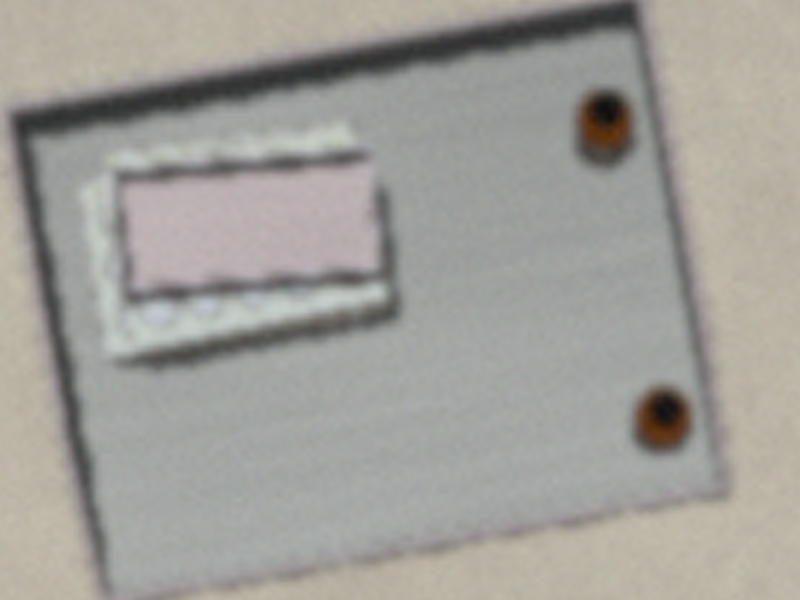

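Top view: dish at ≈(272,213) on the pile in the tray's far left. The mat is at ≈(180,255), tilted opposite to the tray, and the bottles are at (332,196) and (344,244). The side view agrees. The ortho view shows the tray turned ≈+0.175 rad and the dish ≈+0.09. Next I'll fit the mat and tray precisely.

```bash
python3 - <<'E'
from h import *
from scipy.optimize import least_squares
for c in("top","side"):
    im=cv2.imread(f"pics/{c}0.png")
    o=ortho(c,im,.004,.35,.65,.22,.46,2000)
    m=(o.max(2)<110).astype(np.uint8);m=cv2.morphologyEx(m,cv2.MORPH_CLOSE,np.ones((25,25)))
    n,l,st,_=cv2.connectedComponentsWithStats(m);i=1+np.argmax(st[1:,4])
    r,q=np.nonzero(l==i);P=np.c_[.65-r/2000,.46-q/2000].astype(np.float32)*1000
    print(c,"mat",cv2.minAreaRect(P))
    d=np.load(f"pics/{c}0.npy");W=cloud(c,d);x,y,z=W[...,0],W[...,1],W[...,2]
    reg=(d>0)&(x>.40)&(x<.75)&(y>-.25)&(y<.2)
    rim=W[reg&(abs(z-.05)<.004)]
    # outer wall tops: far wall centre +x 123 mm, side walls +-163 mm from origin
    def body(p,X): 
        ca,sa=np.cos(p[2]),np.sin(p[2]);D=X[:,:2]-p[:2];return np.c_[D@[ca,sa],D@[-sa,ca]]
    def res(p):
        b=body(p,rim);return np.clip(np.minimum.reduce([abs(b[:,0]-.123)+(abs(b[:,1])>.17),abs(b[:,1]-.163)+(b[:,0]<-.05),abs(b[:,1]+.163)+(b[:,0]<-.05)]),0,.012)
    best=min((least_squares(res,[a,b,t],x_scale=[.01,.01,.05],diff_step=1e-4) for a in(.55,.56,.57) for b in(-.035,-.025,-.015) for t in(.16,.18)),key=lambda s:s.cost)
    p=best.x;print("tray",p.round(4),len(rim),(res(p)<.004).sum())
    ca,sa=np.cos(p[2]),np.sin(p[2]);print("corner",p[0]+ca*.121-sa*.161,p[1]+sa*.121+ca*.161)
    pile=W[reg&(z>.02)];b=body(p,pile);g=(abs(b[:,0]-.05)<.068)&(b[:,1]<.155)&(b[:,1]>-.06)
    b=b[g];print("pile in tray",np.percentile(b,[1,99],axis=0).round(3))
E
```

```text
top mat ((495.7601318359375, 335.57000732421875), (149.27024841308594, 208.66720581054688), 81.8698959350586)
tray [ 0.5762 -0.0021  0.1848] 834 359
corner 0.6655747525494761 0.1783615998933052
pile in tray [[-0.008 -0.011]
 [ 0.095  0.133]]
side mat ((498.0700378417969, 333.9899597167969), (150.189453125, 212.41485595703125), 81.8698959350586)
tray [ 0.5759 -0.0043  0.1845] 1027 609
corner 0.6653660332823649 0.17618537746011648
pile in tray [[-0.007 -0.013]
 [ 0.079  0.133]]
```

```bash
cat >> h.py <<'E'
def down(yaw):
    """tool z down, tool y (closing line) along world direction yaw"""
    y=np.array([np.cos(yaw),np.sin(yaw),0]);z=np.array([0,0,-1.]);return np.c_[np.cross(y,z),y,z]
def pick(pos,yaw):
    """the half turn with the smaller joint travel"""
    q=manip.current_qpos();c=[]
    for a in(yaw,yaw+np.pi):
        s=manip.inverse_kinematics(pos,down(a))
        if s is not None:c.append((abs(np.array(s)-q).max(),a))
    return min(c)[1]
E
python3 - <<'E'
from h import *
D=np.array([.606,.055]);M=np.array([.497,.335]);yd,ym=.09,-.142
a=pick([*D,.16],yd);R=down(a);R2=down(a+ym-yd)
print(a,manip.inverse_kinematics([*M,.16],R2))
manip.set_gripper(1.0,40)
manip.move_ptp([*D,.16],R)
f0=manip.current_force()
manip.move_l([*D,.050]);print("f",manip.current_force()-f0)
manip.set_gripper(0.0,30);print("w",manip.current_grip_width(),manip.current_grip_force())
manip.move_l([*D,.09],max_speed=.05)
manip.move_l([*D,.16]);print("w",manip.current_grip_width(),"f",manip.current_force()-f0,manip.current_time())
p,d=manip.grab_frame("side");cv2.imwrite("pics/lift.png",p[200:350,130:400,::-1].repeat(2,0).repeat(2,1))
E
```

```text
0.09 [ 5.15432172e-01  5.17392463e-01  1.58586842e+00 -4.44089210e-16
  1.03833177e+00  6.57432172e-01]
f [1.07674326 0.36661572 0.59124111]
w 0.7201226127651309 33.347055315971375
w 0.7188785875587393 f [-0.21552471 -0.23241447 -1.69553724] 6.4
```

View pics/lift.png

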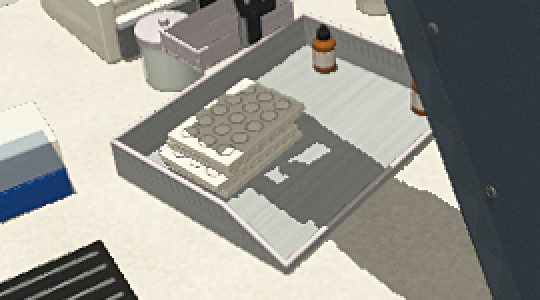

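The crop shows the dish held at (225,30) with the bare five-plate pile below it. The 1.7 N change in wrist force matches the dish's weight. Now I'll place it.

```bash
python3 - <<'E'
from h import *
M=np.array([.497,.335]);R2=down(-.142)
manip.move_l([*M,.16],attitude=R2,max_speed=.2)
f0=manip.current_force()
manip.move_l([*M,.008],max_speed=.1)
z=.008
while z>-.006:
    z-=.001;manip.move_l([*M,z],max_speed=.02);f=manip.current_force()-f0
    if f[2]>1.5:break
print("z",z,f)
manip.set_gripper(0.85);manip.dwell(.3);manip.set_gripper(1.0)
manip.move_l([*M,.16]);print(manip.current_time())
for c in("top","side"):
    p,d=manip.grab_frame(c);cv2.imwrite(f"pics/{c}1.png",p[:,:,::-1]);np.save(f"pics/{c}1.npy",d)
    W=cloud(c,d)
    m=(W[...,2]>.023)&(W[...,2]<.035)&(np.hypot(W[...,0]-.497,W[...,1]-.335)<.09)
    print(c,m.sum(),cv2.minAreaRect((W[m][:,:2]*1000).astype(np.float32)))
    print([(np.round(r["at"],3).tolist(),round(r["confidence"],2)) for r in manip.look_for(c,"dish")][:2])
a=ortho("top",cv2.imread("pics/top1.png"),.053,.42,.72,-.02,.2,1800)
b=ortho("side",cv2.imread("pics/side1.png"),.053,.42,.72,-.02,.2,1800)
cv2.imwrite("pics/o1.png",np.hstack([a,b]))
E
```

```text
z 0.002 [-1.69951489 -0.68391143  4.14201685]
13.3333
top 92 ((492.1447448730469, 318.044677734375), (97.16880798339844, 61.753841400146484), 81.64476776123047)
[([0.497, 0.313, 0.006], 0.63)]
side 634 ((496.4518127441406, 332.71588134765625), (130.58815002441406, 67.41162872314453), 82.19152069091797)
[([0.501, 0.338, 0.009], 0.91)]
```

View pics/o1.png

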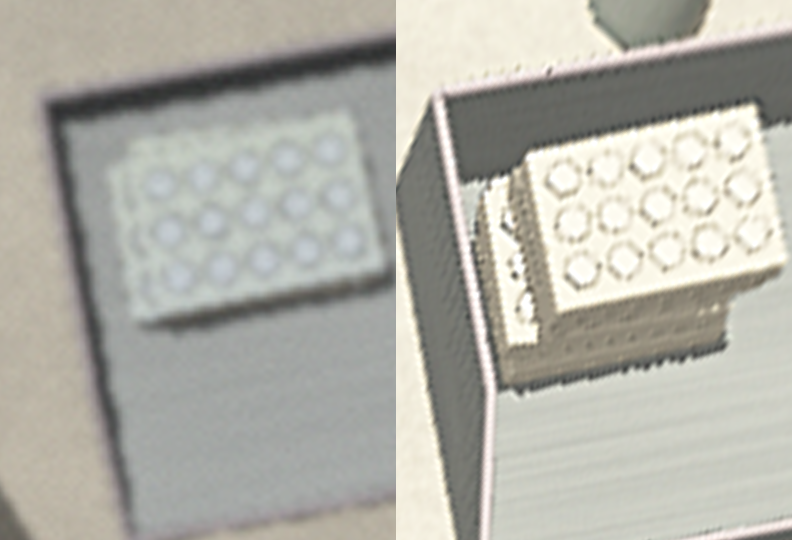

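View pics/side1.png

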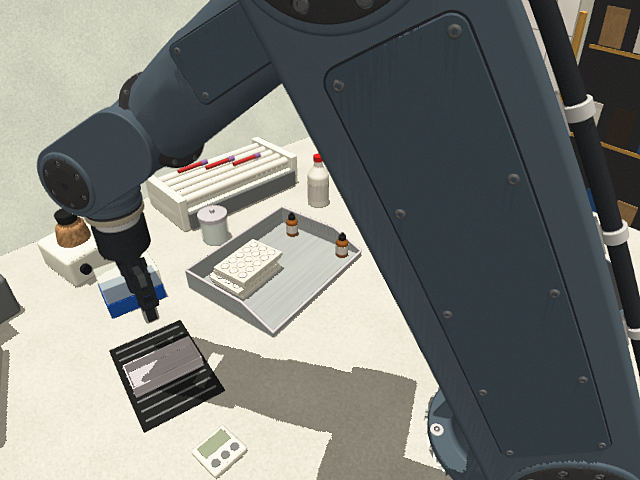

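The dish stands upright on the mat: (160,365) in the side view, centred at ≈(.497,.333). In the ortho view the tray corner is at ≈(.664,.175), and the pile is askew, with the top plate centred at ≈(.602,.057). Next is a force-guarded push toward the far wall.

```bash
cat >> h.py <<'E'
C=np.array([.664,.175]);TY=.185
ux=np.array([np.cos(TY),np.sin(TY)]);uy=np.array([-ux[1],ux[0]])
def w(b):return C+b[0]*ux+b[1]*uy      # tray_corner frame -> world
def touch_floor(b,z):
    """lower in 1 mm steps to the tray floor, then back off 1.5 mm; returns height"""
    f0=manip.current_force()[2]
    while z>-.014:
        z-=.001;manip.move_l([*w(b),z],max_speed=.03)
        if manip.current_force()[2]-f0>2.5:break
    else: print("no floor felt")
    z+=.0015;manip.move_l([*w(b),z],max_speed=.03);return z
def push(b,axis,fast_to,limit,z,stop=9):
    """push along tray axis: quick to fast_to, then 1 mm steps until stop N or limit"""
    b=np.array(b,float);u=(ux,uy)[axis];f0=manip.current_force()[:2]@u
    b[axis]=fast_to;manip.move_l([*w(b),z],max_speed=.06);f=0
    while b[axis]<limit:
        b[axis]+=.001;manip.move_l([*w(b),z],max_speed=.03)
        f=f0-manip.current_force()[:2]@u
        if f>stop:break
    print("push",axis,"end",b.round(4),"f",round(f,1),"t",round(manip.current_time(),1));return b
def shot(n):
    for c in("top","side"):
        p,d=manip.grab_frame(c);cv2.imwrite(f"pics/{c}{n}.png",p[:,:,::-1]);np.save(f"pics/{c}{n}.npy",d)
    cv2.imwrite(f"pics/o{n}.png",np.hstack([ortho(c,cv2.imread(f"pics/{c}{n}.png"),.053,.42,.72,-.02,.2,1800) for c in("top","side")]))
E
python3 - <<'E'
from h import *
b=[-.168,-.105];a=pick([*w(b),.1],TY+np.pi/2)
manip.set_gripper(.7)
manip.move_ptp([*w(b),.12],down(a))
manip.move_l([*w(b),.001],max_speed=.12)
z=touch_floor(b,.001);print("z",z,manip.current_time())
e=push(b,0,-.120,-.088,z)
np.save("z07.npy",z)
e[0]-=.03;manip.move_l([*w(e),z],max_speed=.1);manip.move_l([*w(e),.09],max_speed=.15)
shot(2)
E
```

```text
z -0.0015 17.45
push 0 end [-0.097 -0.105] f 12.5 t 24.1
```

View pics/o2.png

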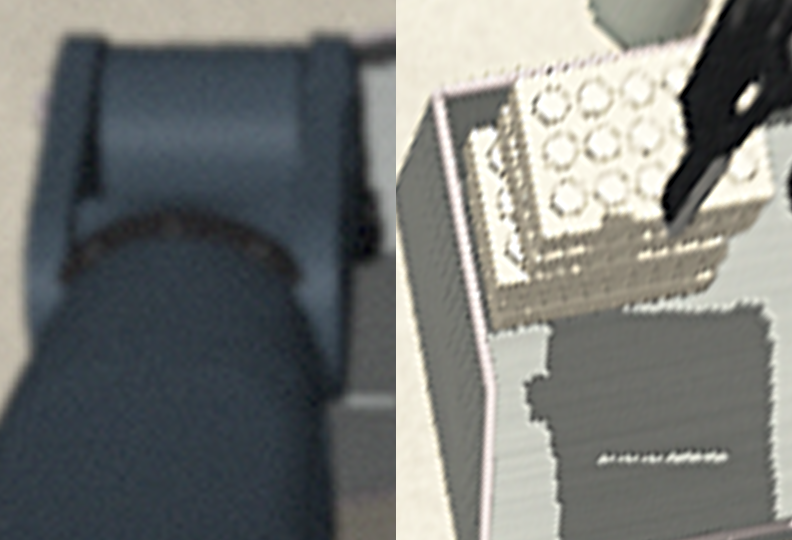

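The pile is now against the far wall: the push ended at −0.097 with 12.5 N, where I expected about −0.10. In the side ortho the plate edges line up along x. Next is the push to the left.

```bash
python3 - <<'E'
from h import *
b=[-.044,-.207];a=pick([*w(b),.1],TY)
print(a)
manip.set_gripper(.4)
manip.move_ptp([*w(b),.12],down(a))
manip.move_l([*w(b),.006],max_speed=.12)
z=touch_floor(b,.006);print("z",z,manip.current_time())
e=push(b,1,-.158,-.128,z)
np.save("z04.npy",z)
e[1]-=.025;manip.move_l([*w(e),z],max_speed=.1);manip.move_l([*w(e),.09],max_speed=.15)
shot(3)
E
```

```text
3.326592653589793
z 0.0035 29.475Traceback (most recent call last):
  File "<stdin>", line 8, in <module>
  File "h.py", line 42, in push
    b[axis]=fast_to;manip.move_l([*w(b),z],max_speed=.06);f=0
                    ~~~~~~~~~~~~^^^^^^^^^^^^^^^^^^^^^^^^^
host.Unreachable: the arm cannot follow that straight line within its joint ranges
```

The last joint runs out of range with that half turn, so I'll lift and use the other one.

```bash
python3 - <<'E'
from h import *
b=[-.044,-.207];z=.0035
manip.move_l([*w(b),.12],max_speed=.2)
manip.move_ptp([*w(b),.12],down(TY))
manip.move_l([*w(b),z+.001],max_speed=.12)
manip.move_l([*w(b),z],max_speed=.03)
e=push(b,1,-.158,-.128,z)
e[1]-=.025;manip.move_l([*w(e),z],max_speed=.1);manip.move_l([*w(e),.09],max_speed=.15)
shot(3);print(manip.current_time())
E
```

```text
push 1 end [-0.044 -0.141] f 11.0 t 39.4
40.6583
```

View pics/o3.png

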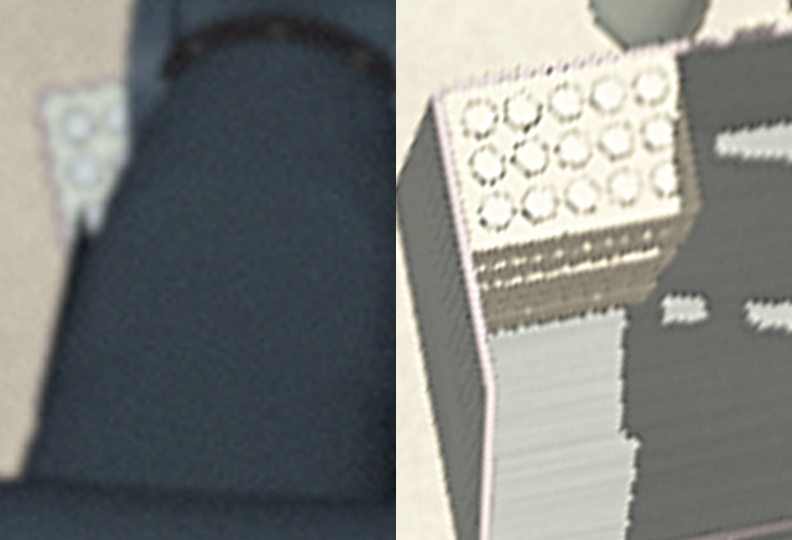

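Side ortho: the pile sits in the corner, with the top plate at (565,155) against both walls. Slight ledges may remain on the near face, so I'll tap once more toward the far wall.

```bash
python3 - <<'E'
from h import *
b=[-.13,-.066];z=-.0012
a=pick([*w(b),.1],TY+np.pi/2);print(a)
manip.set_gripper(.7)
manip.move_ptp([*w(b),.10],down(a))
manip.move_l([*w(b),z],max_speed=.12)
e=push(b,0,-.101,-.090,z,stop=14)
e[0]-=.025;manip.move_l([*w(e),z],max_speed=.1);manip.move_l([*w(e),.1],max_speed=.2)
e[1]-=.15;e[0]-=.1;manip.move_l([*w(e),.15],max_speed=.3)
shot(4);print(manip.current_time())
d=np.load("pics/side4.npy");W=cloud("side",d)
P=W[(d>0)&(W[...,2]<.058)&(W[...,2]>.004)];q=np.c_[(P[:,:2]-C)@ux,(P[:,:2]-C)@uy]
for h in range(3,53,5): # near-face position per height band
    m=(P[:,2]*1e3>=h)&(P[:,2]*1e3<h+5)&(q[:,1]<-.02)&(q[:,1]>-.115)&(q[:,0]<-.075)&(q[:,0]>-.11)
    if m.sum()>8:
        f=np.polyfit(q[m,1],q[m,0],1);print(h,m.sum(),"near",np.median(q[m,0]).round(4),"slope",f[0].round(3))
i=cv2.imread("pics/side4.png")[200:340,170:370];cv2.imwrite("pics/c4.png",cv2.resize(i,None,fx=4,fy=4,interpolation=cv2.INTER_CUBIC))
E
```

```text
1.7557963267948966
push 0 end [-0.096 -0.066] f 14.5 t 45.2
47.125
3 186 near -0.0975 slope -0.008
8 54 near -0.0888 slope -0.017
13 76 near -0.0871 slope -0.02
18 46 near -0.0865 slope -0.024
23 33 near -0.0884 slope -0.009
28 63 near -0.0887 slope -0.016
33 76 near -0.0872 slope -0.026
38 57 near -0.0865 slope -0.032
43 65 near -0.0862 slope -0.02
48 79 near -0.0857 slope 0.003
```

View pics/c4.png

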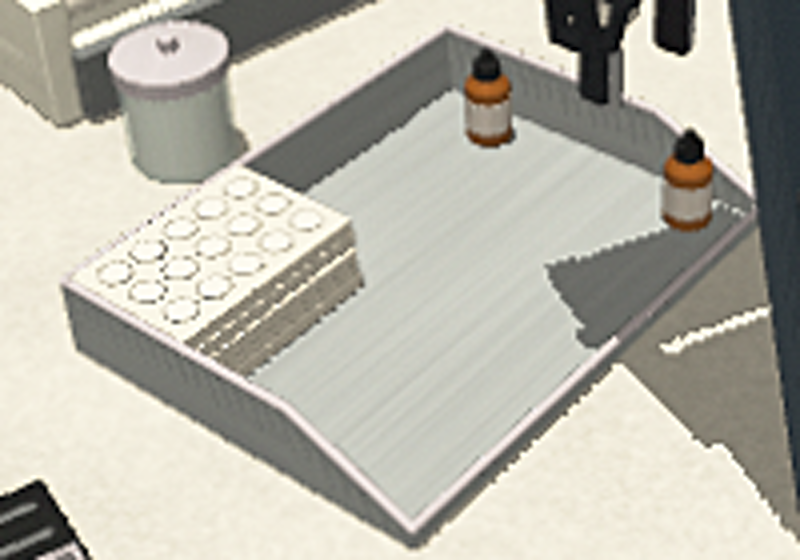

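The near face is flush to about 2–3 mm and the top plate sits on both walls. The right edge at (355,240)–(365,285) hints at a small step, so I'll do one last tap to the left. There's time: 47 s used of 64.

```bash
python3 - <<'E'
from h import *
b=[-.044,-.165];z=.0035
manip.set_gripper(.4)
manip.move_ptp([*w(b),.09],down(TY))
manip.move_l([*w(b),z],max_speed=.12)
e=push(b,1,-.1435,-.130,z,stop=15)
e[1]-=.02;manip.move_l([*w(e),z],max_speed=.1);manip.move_l([*w(e),.11],max_speed=.2)
shot(5);print(manip.current_time())
i=cv2.imread("pics/side5.png")[200:340,170:370];cv2.imwrite("pics/c5.png",cv2.resize(i,None,fx=4,fy=4,interpolation=cv2.INTER_CUBIC))
E
```

```text
push 1 end [-0.044  -0.1395] f 18.3 t 51.4
52.55
```

View pics/c5.png

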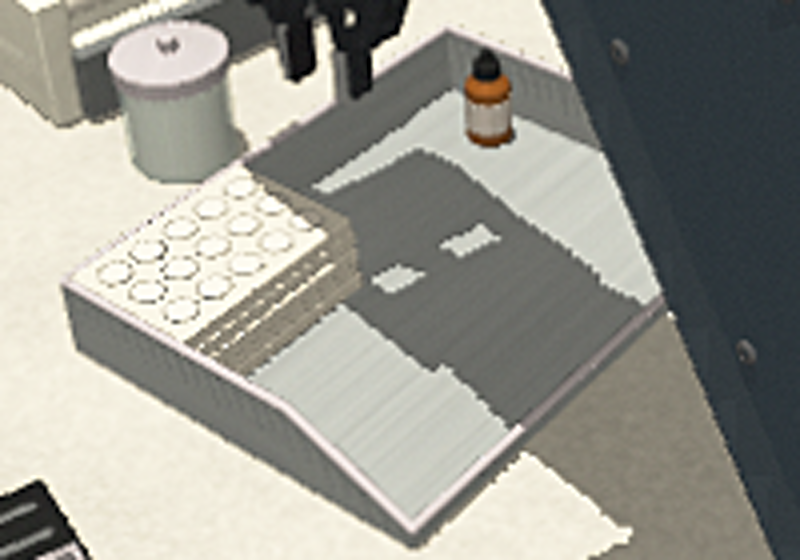

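The right edge now runs straight from (352,222) to (358,285), and the pile is square and snug against both walls. Handing in.

```bash
python3 -c "
from bench import manip
print(manip.sign_off())"
```

```text
the job is handed in; nothing more can be done
None
```

The job is handed in at about 53 s of the 64 s; no verdict came back, but in the last pictures the dish stands upright on the mat and the five plates look square and snug in the tray's far left corner.

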